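Turn the fan job's status flag to green

TASK

The fan wheel has been repaired: turn over the red status flag in front of the tray that holds the cream fan wheel, so that it lies fully flat on the other side of its pivot with the green face up. Pressing its black tab down raises the flag; use gentle fingertip pushes only, never gripping or forcing it. Leave the capacitor's flag showing red as it is, do not move or lift anything else, and finish with the hand clear.

Things in the scene. Friction and masses are not known exactly. Their poses are not given: they have to be found in the camera images.
- station_fan: fixed station of the fan wheel: 6 mm base plate, status flag at its near end, blue tray (150 x 170 mm, rim 41 mm high) behind. Origin on the bench below the middle of the flag's pivot pin; +x from flag to tray (tray centre x = 135 mm), +y left, z up. Pin along x, 72 mm up, between cheeks at x = +-37 mm (22 mm wide in y, 82 mm high). Rest posts for the flag, 69 mm high, at y = +-70 mm
- flag_fan (a joint): angle of the fan wheel's flag about its pin: 0 = flat to the station's +y side, red face up; 1.57 = upright; 3.14 = flat to the -y side, green face up (stops at both ends). Starts at 0 to 0.3. Stiff pivot: the flag stays where it is left; turning it takes at most 0.1 N m (2 to 4 N at the tab). Pressing the black tab down raises the flag
- flag_fan_edge (a point): middle of the free edge of the fan wheel's flag, a plate 64 mm long along the pin and 5 mm thick (one face red, one green) that reaches 84 mm from the pin; the point is half-way through the thickness and turns with the flag
- flag_fan_tab (a point): middle of the tip of the black tab of the fan wheel's flag. The tab is 44 mm wide along the pin, 5 mm thick, reaches 58 mm from the pin on the side opposite the flag plate and is bent 25 degrees towards the red face (at angle 0 it points to the station's -y and 25 degrees up); it turns with the flag
- station_cap: fixed station of the capacitor: 6 mm base plate, status flag at its near end, blue tray (150 x 170 mm, rim 41 mm high) behind. Origin on the bench below the middle of the flag's pivot pin; +x from flag to tray (tray centre x = 135 mm), +y left, z up. Pin along x, 72 mm up, between cheeks at x = +-37 mm (22 mm wide in y, 82 mm high). Rest posts for the flag, 69 mm high, at y = +-70 mm
- flag_cap (a joint): angle of the capacitor's flag about its pin: 0 = flat to the station's +y side, red face up; 1.57 = upright; 3.14 = flat to the -y side, green face up (stops at both ends). Starts at 0 to 0.3. Stiff pivot: the flag stays where it is left; turning it takes at most 0.1 N m (2 to 4 N at the tab). Pressing the black tab down raises the flag
- flag_cap_edge (a point): middle of the free edge of the capacitor's flag, a plate 64 mm long along the pin and 5 mm thick (one face red, one green) that reaches 84 mm from the pin; the point is half-way through the thickness and turns with the flag
- flag_cap_tab (a point): middle of the tip of the black tab of the capacitor's flag. The tab is 44 mm wide along the pin, 5 mm thick, reaches 58 mm from the pin on the side opposite the flag plate and is bent 25 degrees towards the red face (at angle 0 it points to the station's -y and 25 degrees up); it turns with the flag
- fan_wheel: cream plastic fan wheel, 128 mm across, 34 mm high (48 mm at its black hub cap), loose in the tray of its station; origin at the centre of its underside
- capacitor: bare aluminium motor capacitor can, 43 mm across, 80 mm high with its terminals, standing loose in the tray of its station; origin at the centre of its underside
- jar: small closed jar with a yellow cap, 44 mm across, 55 mm high, standing loose on the bench between the two stations; origin at the centre of its underside
- screwdriver: screwdriver with an orange handle, 170 mm long, lying loose on the bench between the two trays; origin under its middle, x along it

How it is judged:
By the outcome, as a careful person would: the job done as asked, in the order asked, and still so for the second after the job is handed in, with the robot touching nothing.
It also fails if it takes over 64 s, if anything falls off the work surface, if the arm or the gripper's body presses on something with over 40 N, if the wrist force passes 120 N, or if a joint passes its speed limit or range.

ROBOT

A 6-joint arm with a two-finger parallel gripper is mounted at the origin on the work surface. World frame = base frame: x ahead of the robot, y to its left, z up, the work surface at z = 0. Lengths are in m, angles in rad, forces in N, time in s.
With the tool pointing down it reaches from about 0.35 to 0.975 m from the base axis. Payload 4.9 kg.
Tool frame: the origin (TCP) lies on the centre line of the jaws, within the pads' length; the fingertips stand 22 mm ahead of it and the grasp point (between the pads) lies 3 mm ahead of it (manip.tcp_to_tips is the distance from the TCP to the fingertips, in m); z points along the fingers, x is the direction in which the jaws open and shut, and the axes are right-handed (so a half turn about z gives the same grasp; the last joint's range is limited). The gripper opens to 85 mm and grips with 20 to 120 N. Pads are 22 mm wide; open, the fingers measure 114 mm over their backs; the gripper's body (76 mm by 85 mm) begins 54 mm behind the grasp point. The pads swing forward as they close: fully open they stand 13 mm farther back than shut.
Start: joints at [-1.358, 0.053, 1.613, -0, 1.476, -0.119], TCP at [0.204, -0.591, 0.253] pointing down, gripper open.
Joint ranges: [-3.01, 3.01], [-1.01, 2.22], [0.06, 2.58], [-1.02, 4.17], [0.09, 2.62], [-3.14, 3.14]. Speed limits (rad/s): [2.57, 2.57, 3.14, 3.14, 3.14, 3.14].

INTERFACE

Orientations are given as a unit quaternion [w, x, y, z].
In Python, from plant import manip gives the robot as it stands.
- The arm moves only by the shell command python3 -m pendant 'ROWS'. ROWS is a JSON object of lists of equal length, an entry for each row: "linear": the shift along the tool's x, y, z in cm, a list of three; "rotation": the turn, a rotation vector about the tool's x, y, z in degrees, a list of three; "grip": the closure, from 0 (fully open) to 1 (shut). A call has exactly 10 rows; each row is the pose to reach, as a shift and turn from the pose commanded when the call began, along the tool's axes at that moment; what a row does not reach only later rows make up. A row lasts 1/12 s, in which the tool goes at most 41.7 mm and 7.16 degrees, less where a joint would pass 70% of its speed; a pose out of reach is approached as far as the arm can. A call with a gripper value outside its range is refused whole. The fingers move at their own pace and stop on an object; the grip force is fixed at half the most. Time passes only in rows, so rows that repeat a pose let the fingers close, or fill a call up. It gives the time, the measured TCP pose, the force and the opening at its end, in the units of the state.
- manip.state(): the state, without advancing time (a new reading comes with each control period).
- manip.grab_frame(name): name is "scene" or "top"; returns the picture (480x640x3 uint8, red, green, blue); there is no depth.
- manip.calibration(name): a dict with "fx", "fy", "cx", "cy" (pixels), "cam_to_world" (4x4, takes a point from camera to world coordinates). Camera axes: x right, y up, looking along -z (the intrinsics and any distortion apply to the point x, -y, -z); pixel columns grow to the right and rows downward; lengths in m; the calibration is good to about 2 mm. A picture is of the moment at which its call begins. calibration takes no time and is no camera call.
- manip.job_done(): hands the job in, once; it reports no verdict.
The state is a dict: "time": time; "joint_pos": joint angles; "joint_vel": joint speeds; "joint_efforts": joint torques, N m; "tool_pos": TCP position; "tool_rot": TCP orientation; "contact_force": force on the tool from outside, world axes, zero at the start; "ft_torque": the same for the moment, N m; "gripper_width": opening from 0.0 (shut) to 1.0 (fully open).
Only numpy, scipy, OpenCV 4.12 (cv2) and the standard library are available. Lean on these libraries where they do the work, as an engineer would, in place of code of your own. Each camera call takes 0.05 s, during which the arm holds its last target. There are 200 camera calls.

## Working session

There is one attempt and no reset: what is moved stays moved. The work goes in short steps, Python scripts to look and compute and a shell command to move; the robot and the scene stay as the last step left them, time stands still between calls to the robot, and variables do not carry over. Pictures are saved under pics/ and viewed, about 8 in all and at most 12, crops included, and the job is handed in when it is done.

```bash
mkdir -p pics
python3 - <<'E'
from plant import manip
import cv2,numpy as np
for n in("scene","top"):
    f=manip.grab_frame(n); cv2.imwrite(f"pics/{n}0.png",f[:,:,::-1])
    c=manip.calibration(n); print(n,{k:np.round(v,4).tolist() for k,v in c.items()})
print(manip.state(),manip.tcp_to_tips)
E
```

```text
scene {'fx': 564.655, 'fy': 564.655, 'cx': 323.1714, 'cy': 240.554, 'cam_to_world': [[-0.6178, -0.569, 0.5427, 1.0789], [0.7863, -0.4533, 0.4198, 0.4253], [0.0071, 0.6861, 0.7275, 0.759], [0.0, 0.0, 0.0, 1.0]]}
top {'fx': 558.2647, 'fy': 558.2647, 'cx': 318.6785, 'cy': 249.3734, 'cam_to_world': [[0.0119, 0.9992, -0.0384, 0.5165], [-0.9996, 0.0128, 0.0242, 0.0221], [0.0247, 0.0381, 0.999, 0.9656], [0.0, 0.0, 0.0, 1.0]]}
{'time': 0.1, 'joint_pos': array([-1.35801693e+00,  5.32894054e-02,  1.61420723e+00,  4.95610484e-06,
        1.47597268e+00, -1.18956982e-01]), 'joint_vel': array([ 1.01254585e-03,  3.93162075e-05, -3.24047252e-03, -1.00554893e-03,
        8.43538369e-04,  4.24416964e-04]), 'joint_efforts': array([ 1.86718440e-03, -3.94900990e+01, -3.71362710e+01,  6.78315200e-05,
        3.99298675e-03, -4.86267240e-06]), 'tool_pos': array([ 0.2034662 , -0.59038653,  0.25215661]), 'tool_rot': array([-6.33478394e-04,  8.14150973e-01, -5.80652488e-01, -6.92221980e-04]), 'contact_force': array([ 0.68381263,  0.29771772, -0.78827255]), 'ft_torque': array([ 0.06810285,  0.023517  , -0.03396689]), 'gripper_width': 0.9974751440673291} 0.022
```

View pics/scene0.png

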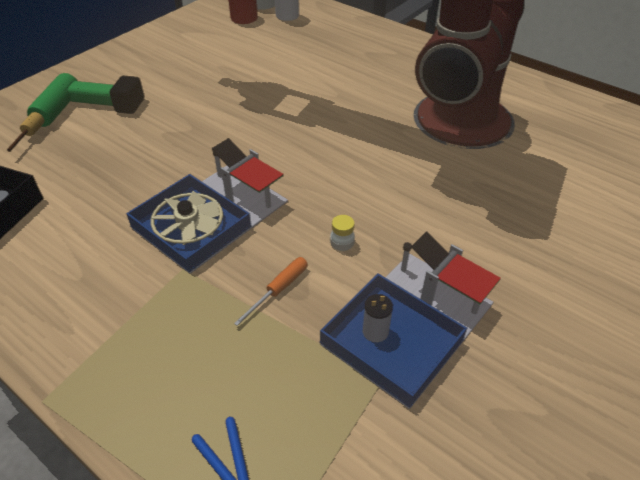

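View pics/top0.png

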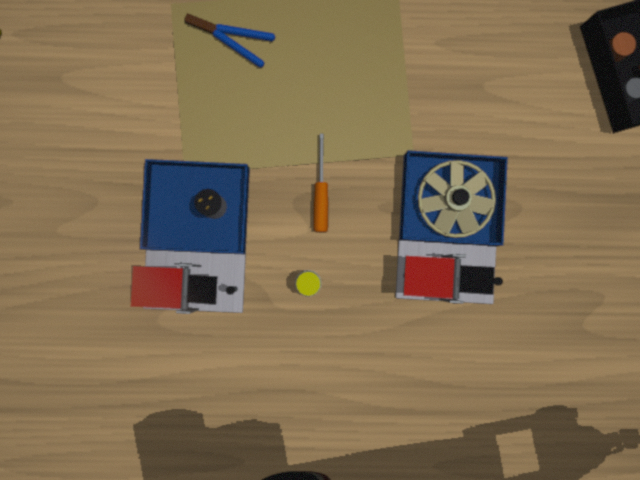

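Both stations are visible. In the top view the fan station is on the right: red plate at about (430,277), pin at about (458,277), tab at about (477,279). I'll zoom in on it in both views.

Run:
```python
import cv2,numpy as np
a=cv2.imread("pics/top0.png")[140:310,385:525]; b=cv2.imread("pics/scene0.png")[130:275,120:300]
a=cv2.resize(a,None,fx=3.5,fy=3.5,interpolation=cv2.INTER_CUBIC)[:595,:400*2]
cv2.imwrite("pics/topc.png",a)
cv2.imwrite("pics/scenec.png",cv2.resize(b,None,fx=4,fy=4,interpolation=cv2.INTER_CUBIC))
```

```text
(no output)
```

View pics/topc.png

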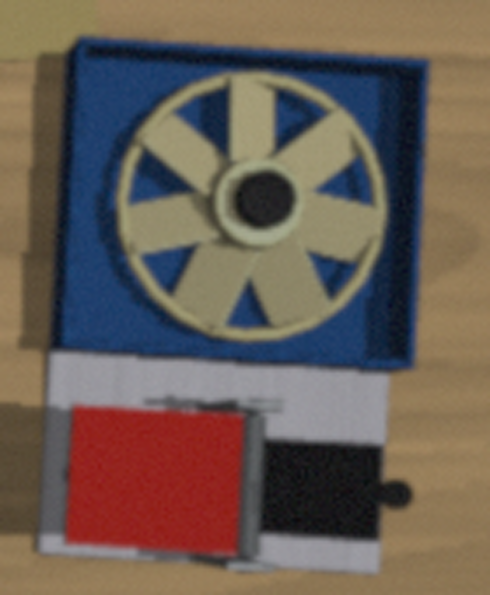

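View pics/scenec.png

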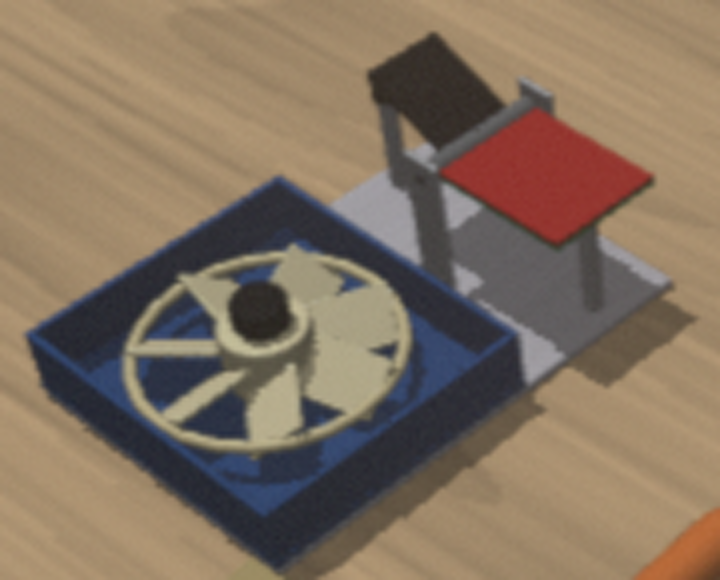

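The crops show the fan flag's red plate, its free edge and its tab tip clearly. Next I triangulate these corners across the two views.

```bash
cat > h.py <<'E'
from plant import manip
import numpy as np
def ray(n,u,v):
    c=manip.calibration(n);T=np.array(c["cam_to_world"])
    d=T[:3,:3]@[(u-c["cx"])/c["fx"],-(v-c["cy"])/c["fy"],-1]
    return T[:3,3],d/np.linalg.norm(d)
def plane(n,u,v,z):
    o,d=ray(n,u,v);return o+d*(z-o[2])/d[2]
def tri(p,q):
    o1,d1=ray("top",*p);o2,d2=ray("scene",*q)
    A=np.c_[d1,-d2];s=np.linalg.lstsq(A,o2-o1,rcond=None)[0]
    a,b=o1+s[0]*d1,o2+s[1]*d2
    return (a+b)/2,np.linalg.norm(a-b)
E
python3 - <<'E'
from h import *
np.set_printoptions(precision=4,suppress=True)
T=lambda x,y:(385+x/3.5,140+y/3.5); S=lambda x,y:(120+x/4,130+y/4)
for n,p,q in [("edge near",(66,541),(653,180)),("edge far",(72,405),(558,243)),("tab tip near",(378,538),(433,35)),("tab tip far",(381,446),(370,75))]:
    print(n,*tri(T(*p),S(*q)))
for n,p,z in [("pin near",(238,555),.0745),("pin far",(248,415),.0745),("base L",(38,552),.006),("base R",(380,572),.006),("trayTL rim",(80,38),.041),("trayTR rim",(428,60),.041),("trayBR rim",(412,368),.041)]: print(n,plane("top",*T(*p),z))
print("post", plane("top",*T(397,494),.069))
E
```

```text
edge near [ 0.4794 -0.1364  0.0706] 0.002175401571167332
edge far [ 0.542  -0.1386  0.0733] 0.0014611898211490026
tab tip near [ 0.4833 -0.2732  0.0931] 0.0017945806666312336
tab tip far [ 0.5245 -0.2746  0.0929] 0.001973619115852181
pin near [ 0.4746 -0.2157  0.0745]
pin far [ 0.5388 -0.2201  0.0745]
base L [ 0.4718 -0.135   0.006 ]
base R [ 0.4638 -0.3045  0.006 ]
trayTL rim [ 0.7192 -0.1478  0.041 ]
trayTR rim [ 0.7114 -0.3159  0.041 ]
trayBR rim [ 0.5631 -0.308   0.041 ]
post [ 0.5033 -0.291   0.069 ]
```

Flag angle is about 0, the pin middle is near (0.5065, -0.221), and the station yaw is about -2.6°. I'll shut the fingers and move above the tab at station y = -46 mm.

```bash
python3 -m pendant '{"linear":[[-2,-3.8,0],[-4.1,-7.8,0],[-6.2,-11.7,0],[-8.3,-15.6,0],[-10.4,-19.5,0],[-12.4,-23.4,0],[-14.5,-27.3,0],[-16.6,-31.2,0],[-18.6,-35.1,0],[-20.7,-39,0]],"rotation":[[0,0,-6.8],[0,0,-13.7],[0,0,-20.5],[0,0,-27.4],[0,0,-34.2],[0,0,-41],[0,0,-47.9],[0,0,-54.7],[0,0,-61.6],[0,0,-68.4]],"grip":[1,1,1,1,1,1,1,1,1,1]}'
python3 -m pendant '{"linear":[[0,0,2],[0,0,4],[0,0,6],[0,0,8],[0,0,8],[0,0,8],[0,0,8],[0,0,8],[0,0,8],[0,0,8]],"rotation":[[0,0,0],[0,0,0],[0,0,0],[0,0,0],[0,0,0],[0,0,0],[0,0,0],[0,0,0],[0,0,0],[0,0,0]],"grip":[1,1,1,1,1,1,1,1,1,1]}'
python3 - <<'E'
from h import *
import cv2
f=manip.grab_frame("scene"); cv2.imwrite("pics/s1.png",cv2.resize(f[60:260,120:380,::-1],None,fx=3,fy=3))
s=manip.state();p=s["tool_pos"];e=np.array([.045,.999])
print(s["gripper_width"],"station y",(p[:2]-[.5065,-.2213])@e, "x",(p[:2]-[.5065,-.2213])@[.999,-.045],"tip z",p[2]-.022)
E
```

```text
time: 0.93
tool_pos: [0.4888, -0.2844, 0.2529]
tool_rot: [-0.0, 1.0, -0.02, -0.0]
contact_force: [0.3, -0.6, -0.7]
gripper_width: -0.001
time: 1.77
tool_pos: [0.4885, -0.2869, 0.1748]
tool_rot: [0.001, 1.0, -0.023, 0.001]
contact_force: [0.7, 0.5, -0.4]
gripper_width: 0.002
0.00010698534123114189 station y -0.06619537962678003 x -0.015195336050443016 tip z 0.1524733940520107
```

View pics/s1.png

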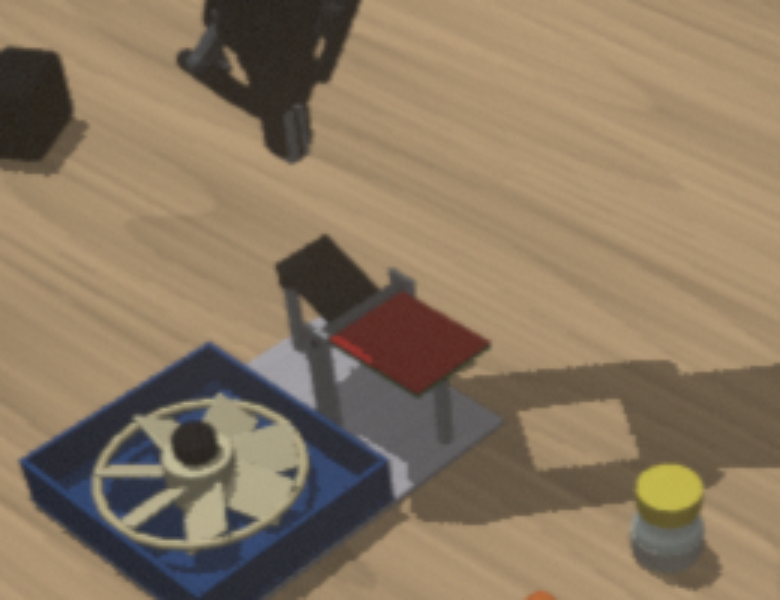

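The hand is short of the goal by (1.5, 2.0) cm in station x and y. I'll correct that first, then press down slowly.

```bash
python3 -m pendant '{"linear":[[0.7,-1,0],[1.5,-2,0],[1.5,-2,0],[1.5,-2,1],[1.5,-2,2],[1.5,-2,3],[1.5,-2,4],[1.5,-2,4.2],[1.5,-2,4.2],[1.5,-2,4.2]],"rotation":[[0,0,0],[0,0,0],[0,0,0],[0,0,0],[0,0,0],[0,0,0],[0,0,0],[0,0,0],[0,0,0],[0,0,0]],"grip":[1,1,1,1,1,1,1,1,1,1]}'
python3 -c "
from h import *
s=manip.state();p=s['tool_pos']
d=p[:2]-[.5065,-.2213];print('y',d@[.045,.999],'x',d@[.999,-.045],'tip z',p[2]-.022)"
```

```text
time: 2.65
tool_pos: [0.5036, -0.2672, 0.131]
tool_rot: [-0.0, 1.0, -0.023, -0.0]
contact_force: [0.5, 0.2, 0.7]
gripper_width: -0.0
y -0.04594025155505697 x -0.0007946422414830222 tip z 0.10895618598887041
```

```bash
python3 -m pendant '{"linear":[[0,0,0.4],[0,0,0.8],[0,0,1.2],[0,0,1.6],[0,0,2],[0,0,2.4],[0,0,2.8],[0,0,3.2],[0,0,3.6],[0,0,3.6]],"rotation":[[0,0,0],[0,0,0],[0,0,0],[0,0,0],[0,0,0],[0,0,0],[0,0,0],[0,0,0],[0,0,0],[0,0,0]],"grip":[1,1,1,1,1,1,1,1,1,1]}'
```

```text
time: 3.48
tool_pos: [0.5034, -0.2666, 0.0942]
tool_rot: [-0.001, 1.0, -0.023, -0.001]
contact_force: [-0.0, 0.0, -0.4]
gripper_width: 0.001
```

```bash
python3 -m pendant '{"linear":[[0,0,0.4],[0,0,0.8],[0,0,1.2],[0,0,1.6],[0,0,2],[0,0,2.4],[0,0,2.8],[0,0,3.2],[0,0,3.4],[0,0,3.4]],"rotation":[[0,0,0],[0,0,0],[0,0,0],[0,0,0],[0,0,0],[0,0,0],[0,0,0],[0,0,0],[0,0,0],[0,0,0]],"grip":[1,1,1,1,1,1,1,1,1,1]}'
python3 - <<'E'
from h import *
import cv2
f=manip.grab_frame("scene"); cv2.imwrite("pics/s2.png",cv2.resize(f[60:260,120:380,::-1],None,fx=3,fy=3))
E
```

```text
time: 4.32
tool_pos: [0.5034, -0.2669, 0.0604]
tool_rot: [-0.0, 1.0, -0.023, -0.001]
contact_force: [-1.1, -0.1, -0.1]
gripper_width: -0.0
```

View pics/s2.png

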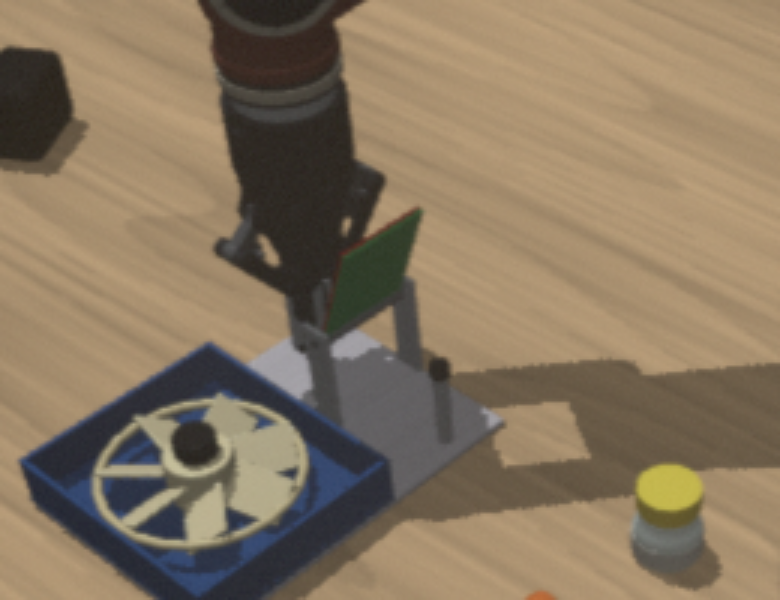

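The flag now stands at about 70°, with green facing +y and its top edge at (420,210) to (340,255) in this crop. I'll lift straight up, cross over to the +y side and come down behind the green face.

```bash
Z='"rotation":[[0,0,0],[0,0,0],[0,0,0],[0,0,0],[0,0,0],[0,0,0],[0,0,0],[0,0,0],[0,0,0],[0,0,0]],"grip":[1,1,1,1,1,1,1,1,1,1]}' 
python3 -m pendant '{"linear":[[0,0,-1],[0,0,-3],[0,0,-5],[0,0,-7],[0,0,-9],[0,0,-11],[0,0,-13],[0,0,-15],[0,0,-16],[0,0,-16]],"rotation":[[0,0,0],[0,0,0],[0,0,0],[0,0,0],[0,0,0],[0,0,0],[0,0,0],[0,0,0],[0,0,0],[0,0,0]],"grip":[1,1,1,1,1,1,1,1,1,1]}'
python3 -m pendant '{"linear":[[0,-2,0],[0,-4,0],[0,-6,0],[0,-8,0],[0,-10,0],[0,-11.5,0],[0,-11.5,0],[0,-11.5,0],[0,-11.5,0],[0,-11.5,0]],"rotation":[[0,0,0],[0,0,0],[0,0,0],[0,0,0],[0,0,0],[0,0,0],[0,0,0],[0,0,0],[0,0,0],[0,0,0]],"grip":[1,1,1,1,1,1,1,1,1,1]}'
python3 -m pendant '{"linear":[[0,0,1.5],[0,0,3],[0,0,4.5],[0,0,6],[0,0,7],[0,0,7],[0,0,7],[0,0,7],[0,0,7],[0,0,7]],"rotation":[[0,0,0],[0,0,0],[0,0,0],[0,0,0],[0,0,0],[0,0,0],[0,0,0],[0,0,0],[0,0,0],[0,0,0]],"grip":[1,1,1,1,1,1,1,1,1,1]}'
python3 - <<'E'
from h import *
import cv2
s=manip.state();p=s['tool_pos']
d=p[:2]-[.5065,-.2213];print('y',d@[.045,.999],'x',d@[.999,-.045],'tip z',p[2]-.022)
f=manip.grab_frame("scene"); cv2.imwrite("pics/s3.png",cv2.resize(f[60:260,120:380,::-1],None,fx=3,fy=3))
E
```

```text
time: 5.2
tool_pos: [0.5052, -0.2679, 0.2254]
tool_rot: [0.002, 1.0, -0.023, 0.003]
contact_force: [0.9, -0.3, 0.3]
gripper_width: 0.001
time: 6.03
tool_pos: [0.5088, -0.1528, 0.2208]
tool_rot: [-0.0, 1.0, -0.023, -0.0]
contact_force: [-0.3, 0.2, -0.5]
gripper_width: 0.002
time: 6.87
tool_pos: [0.5097, -0.1525, 0.1525]
tool_rot: [0.0, 1.0, -0.023, 0.001]
contact_force: [0.7, 0.1, 0.4]
gripper_width: 0.003
y 0.06886192851876557 x 6.758171197692292e-05 tip z 0.130540193168719
```

View pics/s3.png

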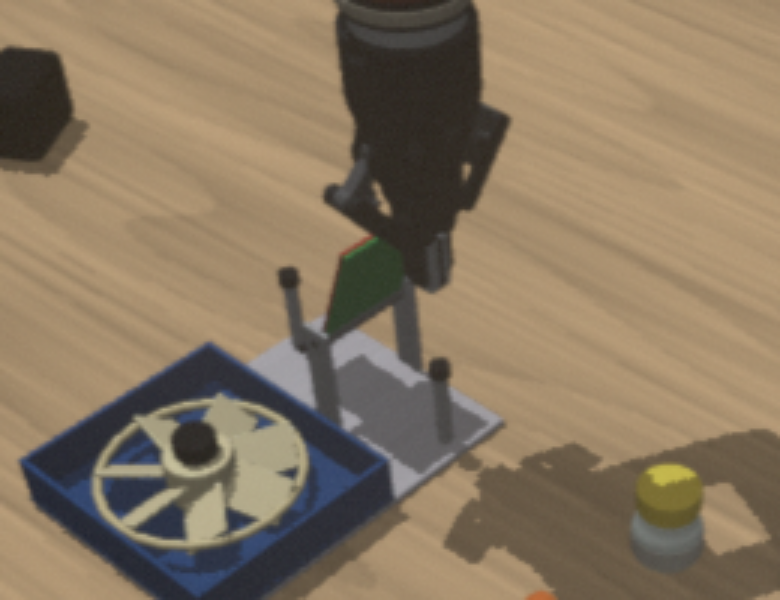

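```bash
python3 -m pendant '{"linear":[[0,0.7,0],[0,1.4,0],[0,2.1,0],[0,2.8,0],[0,3.5,0],[0,4.2,0],[0,4.8,0],[0,5.4,0],[0,6,0],[0,6,0]],"rotation":[[0,0,0],[0,0,0],[0,0,0],[0,0,0],[0,0,0],[0,0,0],[0,0,0],[0,0,0],[0,0,0],[0,0,0]],"grip":[1,1,1,1,1,1,1,1,1,1]}'
python3 -m pendant '{"linear":[[0,0.6,0],[0,1.1,0],[0,1.8,0.2],[0,2.6,0.5],[0,3.5,1.0],[0,4.2,1.7],[0,4.9,2.6],[0,5.3,3.3],[0,5.5,4],[0,5.5,4]],"rotation":[[0,0,0],[0,0,0],[0,0,0],[0,0,0],[0,0,0],[0,0,0],[0,0,0],[0,0,0],[0,0,0],[0,0,0]],"grip":[1,1,1,1,1,1,1,1,1,1]}'
python3 -c "
from h import *
s=manip.state();p=s['tool_pos']
d=p[:2]-[.5065,-.2213];print('y',d@[.045,.999],'x',d@[.999,-.045],'tip z',p[2]-.022)"
```

```text
time: 7.75
tool_pos: [0.5062, -0.2132, 0.1512]
tool_rot: [0.0, 1.0, -0.023, -0.0]
contact_force: [0.0, -0.6, -0.4]
gripper_width: -0.002
time: 8.58
tool_pos: [0.5027, -0.267, 0.109]
tool_rot: [-0.001, 1.0, -0.023, -0.001]
contact_force: [-0.3, 0.7, -0.7]
gripper_width: -0.0
y -0.045792437674790895 x -0.0017058492250857885 tip z 0.08697571066233445
```

```bash
python3 -m pendant '{"linear":[[0,0.2,0.3],[0,0.4,0.5],[0,0.6,0.7],[0,0.8,0.9],[0,1,1.1],[0,1,1.2],[0,1,1.2],[0,1,1.2],[0,1,1.2],[0,1,1.2]],"rotation":[[0,0,0],[0,0,0],[0,0,0],[0,0,0],[0,0,0],[0,0,0],[0,0,0],[0,0,0],[0,0,0],[0,0,0]],"grip":[1,1,1,1,1,1,1,1,1,1]}'
python3 -m pendant '{"linear":[[0,0,0.05],[0,0,0.1],[0,0,0.1],[0,0,0.1],[0,0,0.1],[0,0,0.15],[0,0,0.15],[0,0,0.15],[0,0,0.15],[0,0,0.15]],"rotation":[[0,0,0],[0,0,0],[0,0,0],[0,0,0],[0,0,0],[0,0,0],[0,0,0],[0,0,0],[0,0,0],[0,0,0]],"grip":[1,1,1,1,1,1,1,1,1,1]}'
```

```text
time: 9.42
tool_pos: [0.5033, -0.277, 0.0993]
tool_rot: [-0.0, 1.0, -0.023, -0.0]
contact_force: [-0.1, -0.9, -0.2]
gripper_width: -0.001
time: 10.25
tool_pos: [0.5034, -0.2771, 0.0978]
tool_rot: [0.0, 1.0, -0.023, 0.0]
contact_force: [0.1, 0.1, 0.5]
gripper_width: 0.001
```

```bash
python3 -m pendant '{"linear":[[0,0,0.05],[0,0,0.1],[0,0,0.1],[0,0,0.1],[0,0,0.1],[0,0,0.1],[0,0,0.1],[0,0,0.1],[0,0,0.1],[0,0,0.1]],"rotation":[[0,0,0],[0,0,0],[0,0,0],[0,0,0],[0,0,0],[0,0,0],[0,0,0],[0,0,0],[0,0,0],[0,0,0]],"grip":[1,1,1,1,1,1,1,1,1,1]}'
python3 -m pendant '{"linear":[[0,0,0.05],[0,0,0.1],[0,0,0.1],[0,0,0.1],[0,0,0.1],[0,0,0.1],[0,0,0.1],[0,0,0.1],[0,0,0.1],[0,0,0.1]],"rotation":[[0,0,0],[0,0,0],[0,0,0],[0,0,0],[0,0,0],[0,0,0],[0,0,0],[0,0,0],[0,0,0],[0,0,0]],"grip":[1,1,1,1,1,1,1,1,1,1]}'
```

```text
time: 11.08
tool_pos: [0.5034, -0.277, 0.0967]
tool_rot: [-0.0, 1.0, -0.023, -0.0]
contact_force: [0.6, 0.3, -0.0]
gripper_width: 0.001
time: 11.92
tool_pos: [0.5034, -0.277, 0.0964]
tool_rot: [-0.0, 1.0, -0.023, -0.0]
contact_force: [-2.1, 0.9, 5.1]
gripper_width: 0.004
```

The force rises to 5 N with the tips at 74.4 mm; the flat plate's top should be at 74.5 mm, so the flag is at its stop. I'll retreat up and back, then check.

```bash
python3 -m pendant '{"linear":[[0,0,-1],[0,0,-3],[0,0,-5],[0,0,-7],[0,0,-9],[0,0,-11],[0,0,-13],[0,0,-15],[0,0,-15],[0,0,-15]],"rotation":[[0,0,0],[0,0,0],[0,0,0],[0,0,0],[0,0,0],[0,0,0],[0,0,0],[0,0,0],[0,0,0],[0,0,0]],"grip":[1,1,1,1,1,1,1,1,1,1]}'
python3 -m pendant '{"linear":[[-2,2,0],[-4,4,0],[-6,6,0],[-8,8,0],[-10,10,0],[-12,12,0],[-13,13,0],[-13,13,0],[-13,13,0],[-13,13,0]],"rotation":[[0,0,0],[0,0,0],[0,0,0],[0,0,0],[0,0,0],[0,0,0],[0,0,0],[0,0,0],[0,0,0],[0,0,0]],"grip":[1,1,1,1,1,1,1,1,1,1]}'
python3 - <<'E'
from h import *
import cv2
f=manip.grab_frame("scene")[:,:,::-1]; g=manip.grab_frame("top")[:,:,::-1]
cv2.imwrite("pics/s4.png",cv2.resize(f[60:260,120:380],None,fx=3,fy=3))
cv2.imwrite("pics/t4.png",cv2.resize(g[140:340,120:525],None,fx=1.95,fy=1.95))
E
```

```text
time: 12.75
tool_pos: [0.504, -0.2775, 0.2474]
tool_rot: [0.001, 1.0, -0.023, 0.001]
contact_force: [-0.4, -0.4, 0.2]
gripper_width: 0.003
time: 13.58
tool_pos: [0.3677, -0.4002, 0.2445]
tool_rot: [-0.001, 1.0, -0.022, -0.0]
contact_force: [1.0, -0.2, -0.3]
gripper_width: 0.001
```

View pics/s4.png

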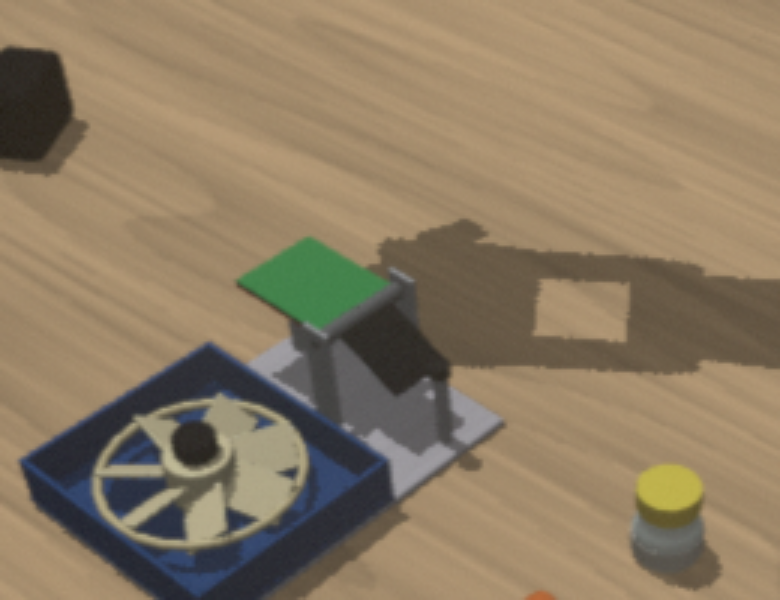

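View pics/t4.png

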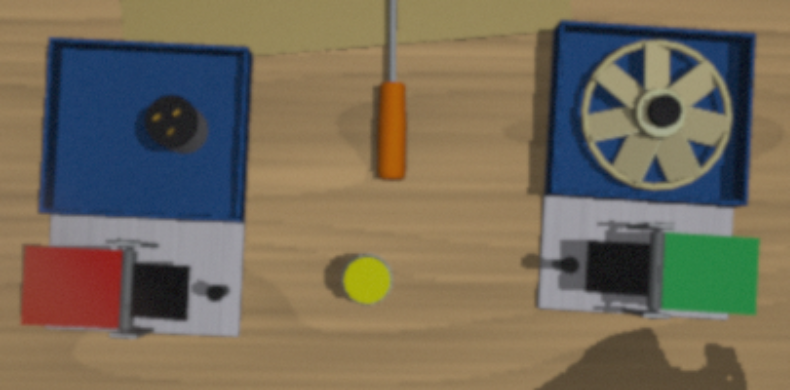

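The fan flag is green side up and flat on the -y side, the capacitor's flag is still red, and nothing else has moved. One quick check that it is flat, then hand in.

Run:
```python
from h import *
T=lambda x,y:(120+x/1.95,140+y/1.95); S=lambda x,y:(120+x/3,60+y/3)
a=tri(T(755,315),S(310,237));b=tri(T(759,238),S(238,283));print(a,b)
z=(a[0][2]+b[0][2])/2
print("edge z",z)
if abs(z-.0735)<.006: print(manip.job_done())
```

```text
(array([ 0.47006198, -0.30379289,  0.07075573]), np.float64(0.0018923834174939278)) (array([ 0.53342461, -0.30735558,  0.06908741]), np.float64(0.0030136761310833636))
edge z 0.0699215719353024
the job is handed in; nothing more can be done
None
```

The fan wheel's flag is turned over: it lies flat on the -y side with the green face up. I handed the job in at about 14 s on the robot's clock.

I pressed the black tab down with closed fingertips until the flag stood at about 70°. Then I pushed the green face over from the +y side and pressed it lightly onto its stop.

**Last checks:**
- **At the stop:** the fingertips met it at 74.4 mm with about 5 N; a flat plate's top should be at 74.5 mm.
- **Free edge by camera:** it triangulated to 70 mm. A flat flag should give 72 to 74 mm, so the 2 to 4 mm difference is about what the calibration and hand-picked pixels allow.
- **Rest of the scene:** in the last pictures the capacitor's flag still shows red. The fan wheel, capacitor, jar and screwdriver look undisturbed, judged by eye.
- **Hand:** it is clear, about 0.2 m to the side, with the fingertips about 0.22 m above the bench.

No check failed. The first approach move stopped about 2 cm short, and I corrected it before touching anything.

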